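# Make up the front-end and gearbox kits for the truck

## Task

Make up the two kits for the truck on the stand: put the longer of the two shock absorbers, the propeller shaft and the bare wheel in the oblong tray, and the motor and the larger of the two gears in the round dish. Set each one down on the tray's floor beside the others, neither dropped nor leaning nor lying on another, the wheel, gear and motor the same way up as they are now. Leave the shorter shock, the smaller gear and the screw jar where they are.

Things in the scene. Friction and masses are not known exactly. Their poses are not given: they have to be found in the camera images.
- long_shock: The longer coil-over shock absorber of a model truck, lying on the mat: 110 mm long overall, steel spring 20 mm across over the middle 64 mm of it, dark eyelets at both ends; 45 g. Origin at the middle of its length on its centre line (10 mm above what it lies on); x runs along it. Take it across the spring at the origin.
- short_shock: The shorter shock absorber, the same build and 20 mm thick but only 76 mm long; it stays where it is. Origin at the middle of its length on its centre line; x runs along it.
- prop_shaft: Black telescopic propeller shaft, 140 mm long, lying on the mat: round tube 14 mm across in the middle, a square fork 16 by 16 mm and 22 mm long at each end; 40 g. Origin at the middle of its length on its centre line (8 mm above what it lies on); x runs along it. The 14 mm tube spans from 50 mm behind to 20 mm ahead of the origin.
- wheel: Bare black model-truck wheel without tyre, lying flat with its spoked, dished side up: 50 mm across, 26 mm high; 60 g. Origin at the centre of its underside, z up through its axle.
- motor: Small electric motor, standing on its black end with its thin shaft up: steel can 28 mm across, 38 mm high, with a 10 mm shaft on top (48 mm in all); 72 g. Origin at the centre of its underside, z up along the shaft.
- large_gear: The larger of two plain steel spur gears, lying flat with its hub up: 52 mm across the teeth, 8 mm thick, hub 17 mm across rising to 14 mm; 100 g. Origin at the centre of its underside, z up.
- small_gear: The smaller steel gear, 34 mm across, 8 mm thick, its hub 17 mm across rising to 14 mm; it stays where it is. Origin at the centre of its underside, z up.
- jar: Small clear screw jar with a black ribbed lid, 39 mm across, 30 mm high, standing among the stock; it stays where it is. Origin at the centre of its underside.
- tray: Fixed oblong steel tray, 240 mm along its x, 140 mm along its y, 20 mm high (a rolled rim makes it 23 mm), walls and floor 4 mm thick (inside 232 by 132 mm). Origin at the centre of its underside, which rests on the mat (mat top 3 mm above the table); the floor inside is 4 mm above the origin.
- dish: Fixed round steel dish, 150 mm across at the rim, 22 mm high, walls and floor 4 mm thick, sides sloping in to a flat floor 128 mm across. Origin at the centre of its underside, which rests on the mat; the floor inside is 4 mm above the origin.

How it is judged:
By the outcome, as a careful person would: the job done as asked, in the order asked, and still so for the second after the job is handed in, with the robot touching nothing.
It also fails if it takes over 128 s, if anything falls off the work surface, if the arm or the gripper's body presses on something with over 40 N, if the wrist force passes 120 N, or if a joint passes its speed limit or range.

## Robot

A 7-joint arm with a two-finger parallel gripper is mounted at the origin on the work surface. World frame = base frame: x ahead of the robot, y to its left, z up, the work surface at z = 0. Lengths are in mm, angles in rad, forces in N, time in s.
With the tool pointing down it reaches from about 425 to 1025 mm from the base axis. Payload 9.4 kg.
Tool frame: the origin (TCP) lies on the centre line of the jaws, within the pads' length; the fingertips stand 19 mm ahead of it and the grasp point (between the pads) is the TCP (finger_overhang is the distance from the TCP to the fingertips, in mm); y points along the fingers, z is the direction in which the jaws open and shut, and the axes are right-handed (so a half turn about y gives the same grasp; the last joint's range is limited). The gripper opens to 85 mm and grips with 20 to 120 N. Pads are 22 mm wide; open, the fingers measure 114 mm over their backs; the gripper's body (76 mm by 85 mm) begins 54 mm behind the grasp point. The pads swing forward as they close: fully open they stand 13 mm farther back than shut.
Start: joints at [-1.34, 0.599, -0.003, 1.599, 0.002, 0.943, -0.08], TCP at [219.651, 690.925, 250.275] pointing down, gripper open.
Joint ranges: [-2.57, 2.57], [-0.35, 1.97], [-1.29, 1.29], [0.11, 2.56], [-1.05, 4.19], [0.11, 1.86], [-2.63, 2.63]. Speed limits (rad/s): [2.22, 2.22, 3.01, 3.01, 3.14, 3.14, 3.14].

## Interface

Orientations are given as [roll, pitch, yaw] about the fixed x, y, z axes, in that order (R = Rz(yaw) Ry(pitch) Rx(roll)).
In Python, from rig import * gives the robot as it stands. The module is installed in compiled form; this text tells all that it offers.
- The arm moves only by the tool move_arm, never from a script. Its argument "moves" is a list of rows, each a list of 5 numbers: the shift along the world's x, y, z in m, then the turn about the world's z in rad, then the opening, from 0 (shut) to 1 (fully open). A call has 1 to 10 rows; each row shifts and turns the commanded pose from where the row before left it; what a row does not reach is not made up. A row lasts 1/10 s, in which the tool goes at most 50 mm and 8.59 degrees, less where a joint would pass 70% of its speed; a pose out of reach is approached as far as the arm can. A call with a gripper value outside its range is refused whole. The fingers move at their own pace and stop on an object; "squeeze" is the grip in N (left out, the last holds). Time passes only in rows, so rows that do not move let the fingers close. It gives the time, the measured TCP pose, the force and the opening at its end, in the units of the state.
- observe(): the state, without advancing time (a new reading comes with each control period).
- capture(name): name is "side" or "top"; returns a dict with "color" (420x560x3 uint8, blue, green, red), "range_z" (420x560 float32, mm along the optical axis (not along the pixel's ray), 0 where there is no reading), "fovy" (degrees; the focal length in pixels is half the picture's height over the tangent of half this angle, whatever the lens; pixels are square), "cx", "cy" (the principal point, pixels), "k1" (the pictures are not rectified: a ray, as slopes to the right and down, at radius r is drawn at 1 + k1 r^2 times it, then the intrinsics apply), "T" (4x4, takes a point from camera to world coordinates). Camera axes: x right, y up, looking along -z (the intrinsics and any distortion apply to the point x, -y, -z); pixel columns grow to the right and rows downward; lengths in mm; the calibration is good to about 2 mm. A picture is of the moment at which its call begins.
- finish_job(): hands the job in, once; it reports no verdict.
The state is a dict: "clock": time; "joint_positions": joint angles; "dq": joint speeds; "joint_efforts": joint torques, N m; "position": TCP position; "eef_rot": TCP orientation; "contact_force": force on the tool from outside, world axes, zero at the start; "moment": the same for the moment, N m; "opening": finger opening in mm.
Only numpy, scipy, OpenCV 4.12 (cv2) and the standard library are available. Lean on these libraries where they do the work, as an engineer would, in place of code of your own. Each camera call takes 0.05 s, during which the arm holds its last target. There are 200 camera calls.

## Working session

There is one attempt and no reset: what is moved stays moved. The work goes in short steps, Python scripts to look and compute and a tool call to move; the robot and the scene stay as the last step left them, time stands still between calls to the robot, and variables do not carry over. Pictures are saved under pics/ and viewed, about 12 in all and at most 16, crops included, and the job is handed in when it is done.

Besides the shell and the picture viewer there is one more tool, called after "Emit:" as name([rows], argument=value, ...), one row to a line, values as JSON. move_arm: Moves the arm, as the interface text tells. Its arguments: {"type":"object","properties":{"moves":{"type":"array","items":{"type":"array","items":{"type":"number"}}},"squeeze":{"type":"number"}},"required":["moves"]}

```bash
mkdir -p pics; cat > h.py <<'E'
from rig import *
import numpy as np, cv2
def grab(n):
    c=capture(n); np.save(f'{n}.npy',c,allow_pickle=True); return c
def load(n): return np.load(f'{n}.npy',allow_pickle=True).item()
def ray(c,u,v):
    h=c['color'].shape[0]; f=h/2/np.tan(np.radians(c['fovy'])/2)
    d=np.array([(u-c['cx'])/f,(v-c['cy'])/f]); s=d.copy()
    for _ in range(20): s=d/(1+c['k1']*(s@s))
    return np.array([s[0],-s[1],-1.])
def at_z(c,u,v,z):
    T=np.array(c['T']); d=T[:3,:3]@ray(c,u,v); o=T[:3,3]
    return o+d*(z-o[2])/d[2]
def depth(c,u,v):
    T=np.array(c['T']); r=c['range_z'][int(v),int(u)]
    return T[:3,:3]@(ray(c,u,v)*r)+T[:3,3]
E
python3 - <<'E'
from h import *
for n in('top','side'):
    c=grab(n); cv2.imwrite(f'pics/{n}0.png',cv2.resize(c['color'],(800,600)));print(n,c['fovy'],c['cx'],c['cy'],c['k1'],np.round(c['T'],2))
s=observe();print(s)
E
```

```text
top 50.19712703520222 282.20730436066344 205.22479127136978 -0.1162084947914439 [[ 1.0000e-02  9.9000e-01 -1.1000e-01  4.4350e+02]
 [-1.0000e+00  1.0000e-02  1.0000e-02  1.6450e+01]
 [ 1.0000e-02  1.1000e-01  9.9000e-01  9.9658e+02]
 [ 0.0000e+00  0.0000e+00  0.0000e+00  1.0000e+00]]
side 51.60155006597554 280.4440340025568 211.91294762500308 -0.02114224582681335 [[-8.8000e-01  3.7000e-01 -3.0000e-01  2.7639e+02]
 [-4.7000e-01 -6.8000e-01  5.5000e-01  5.1795e+02]
 [-0.0000e+00  6.3000e-01  7.8000e-01  7.8053e+02]
 [ 0.0000e+00  0.0000e+00  0.0000e+00  1.0000e+00]]
{'clock': 0.1, 'joint_positions': array([-1.33970005,  0.60006308, -0.00251898,  1.60004775,  0.00177778,
        0.94287914, -0.07983434]), 'dq': array([ 7.83188127e-04, -3.16940676e-03, -3.90889173e-04, -3.69397583e-03,
        3.30748250e-05,  8.87129183e-04,  6.76296058e-04]), 'joint_efforts': array([ 5.28459219e-03, -7.77995610e+01,  1.56997450e+00, -2.58623546e+01,
        1.26602378e-02,  5.47660064e-03,  3.30361377e-05]), 'position': array([219.54627393, 690.5525752 , 249.49141548]), 'eef_rot': array([-1.57218582e+00, -1.25978411e-04, -3.07805243e-01]), 'contact_force': array([-0.61170612,  0.43484283, -0.22455031]), 'moment': array([-0.02296881, -0.00134143, -0.01636243]), 'opening': 85.39410996069428}
```

View pics/top0.png

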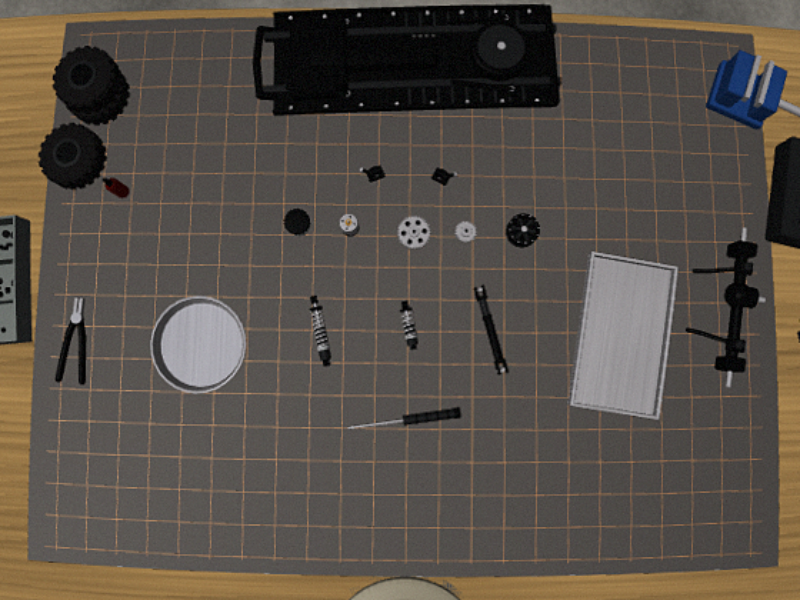

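View pics/side0.png

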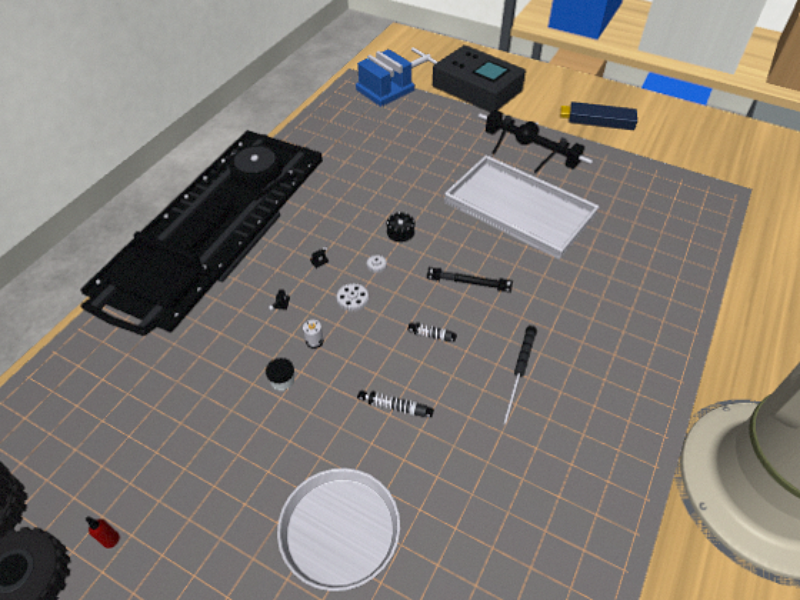

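The top view shows everything. In 800x600 pixels: jar (297,221), motor (348,224), large gear (414,232), small gear (465,231), wheel (523,230), long shock (320,331), short shock (408,325), shaft (490,330), dish (198,344) and tray (625,335). I'll enlarge the top view next.

```bash
python3 - <<'E'
from h import *
c=load('top'); im=c['color']
a=cv2.resize(im[140:270,195:385],None,fx=4.2,fy=4.2,interpolation=cv2.INTER_CUBIC)
a=cv2.convertScaleAbs(a,alpha=1.6,beta=20)
for i in range(0,190,10): cv2.putText(a,str(195+i),(int(i*4.2),8),0,.3,(0,255,255),1);cv2.line(a,(int(i*4.2),10),(int(i*4.2),16),(0,255,255),1)
for i in range(0,130,10): cv2.putText(a,str(140+i),(0,int(i*4.2)+4),0,.3,(0,255,255),1)
cv2.imwrite('pics/a.png',a)
# tray & dish from brightness
g=im.min(axis=2)
m=cv2.morphologyEx((g>120).astype(np.uint8),cv2.MORPH_OPEN,np.ones((3,3)))
m[:,:95]=0;m[:130]=0;m[310:]=0; m[:,490:]=0
cs,_=cv2.findContours(cv2.morphologyEx(m,cv2.MORPH_CLOSE,np.ones((5,5))),cv2.RETR_EXTERNAL,2)
for k in cs:
    if cv2.contourArea(k)>1000:
        r=cv2.minAreaRect(k); b=cv2.boxPoints(r); print(r)
        w=np.array([at_z(c,u,v,23) for u,v in b]);print(np.round(w),w.mean(0),np.linalg.norm(np.diff(w,axis=0),axis=1))
        print('depth ctr',depth(c,*r[0]))
E
```

```text
((140.75001525878906, 240.75003051757812), (55.86143493652344, 57.982749938964844), 45.0)
[[465. 407.  23.]
 [557. 319.  23.]
 [472. 228.  23.]
 [381. 315.  23.]] [468.97164349 317.29805518  23.        ] [127.71319802 125.02749863 125.8914556 ]
depth ctr [469.14036203 321.79101953   6.49479032]
((434.7199401855469, 235.45999145507812), (58.124183654785156, 105.35891723632812), 8.130102157592773)
[[ 383. -247.   23.]
 [ 613. -283.   23.]
 [ 597. -416.   23.]
 [ 365. -376.   23.]] [ 489.71112439 -330.48413209   23.        ] [232.98239113 133.95767138 235.56583291]
depth ctr [ 489.19715996 -334.89270871    6.71087291]
```

View pics/a.png

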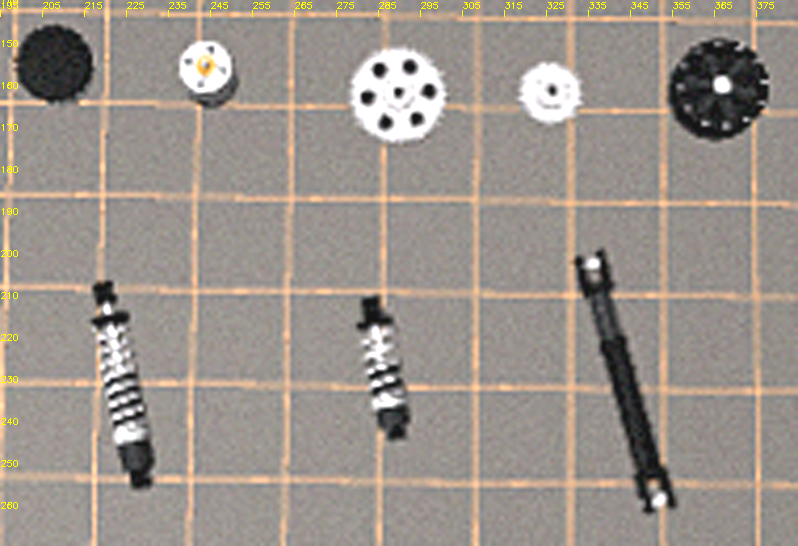

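Crop readings as full-resolution pixels: long shock ends (219.5,207.4) and (228.8,256). Shaft ends (336,199.5) and (351.4,261.9), with its thin end away from the robot. Wheel (366,161), motor top (244,156), large gear (289.8,162.4). I'll turn these into positions and check them against the depth cloud.

```bash
cat >> h.py <<'E'
def cloud(c):
    h,w=c['range_z'].shape; f=h/2/np.tan(np.radians(c['fovy'])/2)
    K=np.array([[f,0,c['cx']],[0,f,c['cy']],[0,0,1]])
    uv=np.stack(np.meshgrid(np.arange(w),np.arange(h)),-1).reshape(-1,1,2).astype(float)
    d=(uv[:,0]-[c['cx'],c['cy']])/f; s=d.copy()
    for _ in range(20): s=d/(1+c['k1']*(s**2).sum(1,keepdims=True))
    r=c['range_z'].reshape(-1,1); p=np.c_[s[:,:1],-s[:,1:],-np.ones(len(s))]*r
    T=np.array(c['T']); return np.where(r>0,p@T[:3,:3].T+T[:3,3],np.nan).reshape(h,w,3)
E
python3 - <<'E'
from h import *
c=load('top'); P=cloud(c); S=cloud(load('side'))
def A(u,v,z): return np.round(at_z(c,u,v,z),1)
for n,a,b,z in(('lshock',(219.5,207.4),(228.8,256),13),('sshock',(283.6,211),(289.3,244),13),('prop',(336,199.5),(351.4,261.9),11)):
    p,q=A(*a,z),A(*b,z); d=p-q; print(n,(p+q)/2,'len',np.linalg.norm(d),'ang',np.arctan2(d[1],d[0]))
for n,a,z in(('wheel',(366,161.2),27),('motor',(244,156),41),('gear',(289.8,162.4),11),('sg',(326,162),11),('jar',(208.5,155),33)): print(n,A(*a,z))
def pts(C,x,y,r,z0,z1):
    q=C.reshape(-1,3); q=q[~np.isnan(q[:,0])]; k=(np.hypot(q[:,0]-x,q[:,1]-y)<r)&(q[:,2]>z0)&(q[:,2]<z1); return q[k]
for n,x,y,z0,z1 in(('wheel',*A(366,161.2,27)[:2],18,40),('motor',*A(244,156,41)[:2],32,60),('gear',*A(289.8,162.4,11)[:2],7,30),):
  for C in(P,S):
    q=pts(C,x,y,45,z0,z1); print(n,len(q),np.round(cv2.minEnclosingCircle(q[:,:2].astype(np.float32)),1) if 0 else (q.min(0).round(),q.max(0).round(),((q.min(0)+q.max(0))/2).round(1)))
for C in(P,S):
  for n,x,y,R in(('tray',489,-331,160),('dish',469,319,90)):
    q=pts(C,x,y,R,17,32); print(n,len(q),cv2.minAreaRect(q[:,:2].astype(np.float32)),cv2.minEnclosingCircle(q[:,:2].astype(np.float32)),q[:,2].max())
  print(np.nanmedian(pts(C,489,-331,40,-10,30)[:,2]),np.nanmedian(pts(C,469,319,40,-10,30)[:,2]))
E
```

```text
lshock [492.2  135.15  13.  ] len 108.87869396718531 ang 0.213787534157886
sshock [503.2  -1.6  13. ] len 73.6296136075696 ang 0.1830118955099134
prop [ 498.05 -128.05   11.  ] len 141.66530979742353 ang 0.24309542618184365
wheel [ 651.2 -176.    27. ]
motor [655.6  92.9  41. ]
gear [649.   -7.5  11. ]
sg [651.2 -88.7  11. ]
jar [658.7 171.7  33. ]
wheel 398 (array([ 629., -201.,   18.]), array([ 679., -151.,   34.]), array([ 653.8, -176. ,   26. ]))
wheel 263 (array([ 630., -202.,   18.]), array([ 678., -152.,   36.]), array([ 654.3, -176.8,   26.9]))
motor 135 (array([643.,  80.,  32.]), array([669., 106.,  51.]), array([655.9,  93.2,  41.9]))
motor 139 (array([644.,  80.,  32.]), array([671., 108.,  53.]), array([657.7,  94. ,  42.7]))
gear 409 (array([609., -40.,   7.]), array([685.,  37.,  21.]), array([647.2,  -1.4,  14. ]))
gear 390 (array([605., -50.,   7.]), array([691.,  37.,  22.]), array([648.2,  -6.1,  14.4]))
tray 1010 ((485.312744140625, -375.3028564453125), (226.72406005859375, 242.87132263183594), 81.07131958007812) ((489.35821533203125, -345.63934326171875), 144.5192413330078) 31.023890971918945
dish 639 ((467.9129333496094, 322.2109375), (147.24517822265625, 148.58892822265625), 48.122013092041016) ((468.4933166503906, 322.2146301269531), 75.50247955322266) 30.676065523458874
7.244462376509773 7.530178244630861
tray 973 ((484.31634521484375, -374.2387390136719), (226.87896728515625, 242.03189086914062), 80.49602508544922) ((490.4921569824219, -345.6224670410156), 143.89645385742188) 31.758720817909875
dish 1039 ((470.2165222167969, 322.1505126953125), (148.88375854492188, 147.8641815185547), 37.28270721435547) ((470.3299560546875, 321.9324035644531), 75.12559509277344) 31.173791245536222
8.951964493322578 8.017915771316893
```

Depth and pixel readings agree, and the lengths check (109 vs 110 mm, 142 vs 140 mm, dish 151 vs 150 mm). Positions: tray about (489,-334) at yaw -0.16, dish (469,322). I'll follow the listed order, long shock first.

Emit:
move_arm([
  [0.018,-0.037,0,0.052,1],
  [0.018,-0.037,0,0.052,1],
  [0.018,-0.037,0,0.052,1],
  [0.018,-0.037,0,0.052,1],
  [0.018,-0.037,0,0.052,1],
  [0.018,-0.037,0,0.052,1],
  [0.018,-0.037,0,0.052,1],
  [0.018,-0.037,0,0.052,0.8],
  [0.018,-0.037,0,0.052,0.6],
  [0.018,-0.037,0,0.052,0.6],
], squeeze=30)

```text
clock: 1.1
position: [400.0, 319.3, 250.1]
eef_rot: [-1.571, 0.0, 0.214]
contact_force: [1.5, -0.5, 0.6]
opening: 51.5
```

Emit:
move_arm([
  [0.0184,-0.0368,0,0,0.6],
  [0.0184,-0.0368,0,0,0.6],
  [0.0184,-0.0368,-0.02,0,0.6],
  [0.0184,-0.0368,-0.02,0,0.6],
  [0.0184,-0.0368,-0.02,0,0.6],
  [0,0,-0.045,0,0.6],
  [0,0,-0.045,0,0.6],
  [0,0,0,0,0.6],
])

```text
clock: 1.9
position: [489.1, 135.7, 95.6]
eef_rot: [-1.572, 0.009, 0.212]
contact_force: [-0.9, -0.3, 1.0]
opening: 51.1
```

```bash
python3 - <<'E'
from h import *
c=grab('side'); s=observe(); print(s['position'],s['opening'])
p=s['position']; T=np.linalg.inv(np.array(c['T'])); 
im=c['color']; cv2.imwrite('pics/s1.png',cv2.resize(im[180:360,180:400],None,fx=3.5,fy=3.3,interpolation=cv2.INTER_CUBIC))
E
```

```text
[490.03297371 136.36481438  98.3068599 ] 51.15774234366671
```

View pics/s1.png

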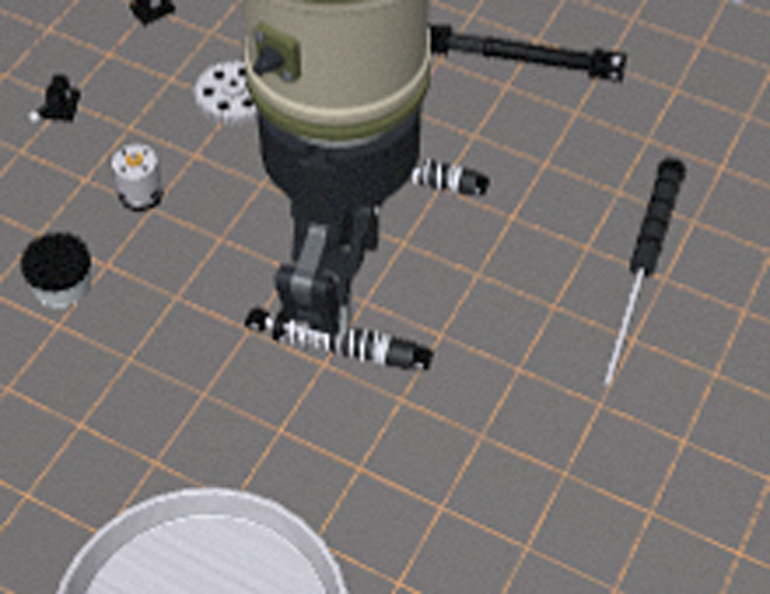

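The jaws hang over the shock (at crop (340,340)), so I'll go down and close.

Emit:
move_arm([
  [0,0,-0.03,0,0.6],
  [0,0,-0.03,0,0.6],
  [0,0,-0.012,0,0.6],
  [0,0,-0.003,0,0.6],
  [0,0,0,0,0.3],
  [0,0,0,0,0],
  [0,0,0,0,0],
  [0,0,0,0,0],
], squeeze=30)

```text
clock: 2.75
position: [492.4, 137.2, 26.9]
eef_rot: [-1.57, -0.002, 0.212]
contact_force: [-1.0, -0.6, 6.6]
opening: 19.6
```

Emit:
move_arm([
  [0,0,0.01,0,0],
  [0,0,0.03,0,0],
  [0,0,0.035,0,0],
  [-0.003,-0.03,0,-0.04,0],
  [-0.004,-0.04,0,-0.04,0],
  [-0.004,-0.04,0,-0.04,0],
  [-0.004,-0.04,0,-0.04,0],
  [-0.004,-0.04,0,-0.04,0],
  [-0.004,-0.04,0,-0.04,0],
  [-0.004,-0.04,0,-0.04,0],
])

```text
clock: 3.75
position: [464.4, -134.8, 101.6]
eef_rot: [-1.571, -0.001, -0.069]
contact_force: [0.8, -0.3, -0.2]
opening: 19.4
```

Emit:
move_arm([
  [-0.004,-0.04,0,-0.04,0],
  [-0.004,-0.04,0,-0.04,0],
  [-0.004,-0.04,0,-0.014,0],
  [-0.004,-0.04,0,0,0],
  [-0.004,-0.04,0,0,0],
  [-0.0003,-0.0225,0,0,0],
  [0,0,0,0,0],
  [0,0,0,0,0],
])

```text
clock: 4.55
position: [444.0, -355.7, 101.2]
eef_rot: [-1.571, -0.001, -0.163]
contact_force: [-0.7, 0.9, -0.6]
opening: 19.2
```

```bash
python3 - <<'E'
from h import *
c=grab('side'); s=observe(); print(s['position'],s['eef_rot'],s['opening'],s['contact_force'])
im=c['color']; cv2.imwrite('pics/s2.png',cv2.resize(im[60:200,270:450],None,fx=4,fy=4,interpolation=cv2.INTER_CUBIC))
E
```

```text
[ 444.27274711 -354.74363399  101.02003355] [-1.57046113e+00 -2.82937102e-04 -1.61466853e-01] 19.194049673615535 [ 0.14852486  0.31897628 -1.17919033]
```

View pics/s2.png

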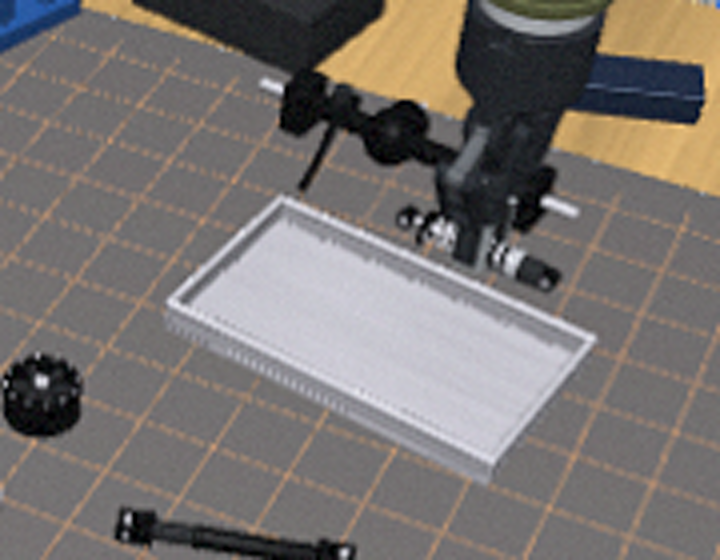

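Emit:
move_arm([
  [0,0,-0.03,0,0],
  [0,0,-0.025,0,0],
  [0,0,-0.01,0,0],
  [0,0,-0.003,0,0],
  [0,0,0,0,0],
  [0,0,0,0,0],
])

```text
clock: 5.2
position: [444.9, -355.5, 33.2]
eef_rot: [-1.571, -0.001, -0.161]
contact_force: [-0.7, 0.2, -0.6]
opening: 19.2
```

Emit:
move_arm([
  [0,0,-0.001,0,0],
  [0,0,0,0,0],
  [0,0,0,0,0],
])

```text
clock: 5.5
position: [444.4, -355.7, 31.7]
eef_rot: [-1.571, -0.001, -0.162]
contact_force: [-0.3, 0.5, -0.2]
opening: 19.4
```

Emit:
move_arm([
  [0,0,-0.001,0,0],
  [0,0,0,0,0],
  [0,0,0,0,0],
])

```text
clock: 5.8
position: [444.4, -355.7, 30.9]
eef_rot: [-1.571, -0.001, -0.162]
contact_force: [-0.4, 1.2, 7.0]
opening: 19.0
```

Emit:
move_arm([
  [0,0,-0.001,0,0],
  [0,0,0,0,0],
  [0,0,0,0,0],
])

```text
clock: 6.1
position: [444.4, -355.8, 30.8]
eef_rot: [-1.572, -0.001, -0.162]
contact_force: [-2.8, 2.8, 19.7]
opening: 19.2
```

Contact is at z 30.9 as predicted. I'll ease off, release, lift and go to the shaft.

Emit:
move_arm([
  [0,0,0.001,0,0],
  [0,0,0,0,0.36],
  [0,0,0,0,0.36],
  [0,0,0,0,0.36],
  [0,0,0,0,0.36],
  [0,0,0.02,0,0.36],
  [0,0,0.05,0,0.36],
  [0.007,0.03,0,0.05,0.36],
  [0.009,0.04,0,0.07,0.6],
  [0.009,0.04,0,0.07,0.6],
])

```text
clock: 7.1
position: [469.5, -245.0, 100.7]
eef_rot: [-1.571, -0.001, 0.029]
contact_force: [1.3, 0.3, -0.3]
opening: 50.8
```

Emit:
move_arm([
  [0.009,0.04,0,0.07,0.6],
  [0.009,0.04,0,0.07,0.6],
  [0.009,0.038,0,0.074,0.6],
  [0,0,-0.03,0,0.6],
  [0,0,-0.03,0,0.6],
  [0,0,0,0,0.6],
  [0,0,0,0,0.6],
])

```text
clock: 7.8
position: [495.9, -127.5, 40.2]
eef_rot: [-1.57, 0.002, 0.242]
contact_force: [0.3, 1.0, 0.5]
opening: 51.1
```

```bash
python3 - <<'E'
from h import *
c=grab('side'); s=observe(); print(s['position'],s['eef_rot'],s['opening'],s['contact_force'])
im=c['color']; cv2.imwrite('pics/s3.png',cv2.resize(im[80:230,260:440],None,fx=4,fy=4,interpolation=cv2.INTER_CUBIC))
E
```

```text
[ 496.38326711 -127.79533222   40.87192415] [-1.57090066e+00  1.87399155e-04  2.41873809e-01] 51.61450345503741 [-1.28132232 -0.00372783  0.5627528 ]
```

View pics/s3.png

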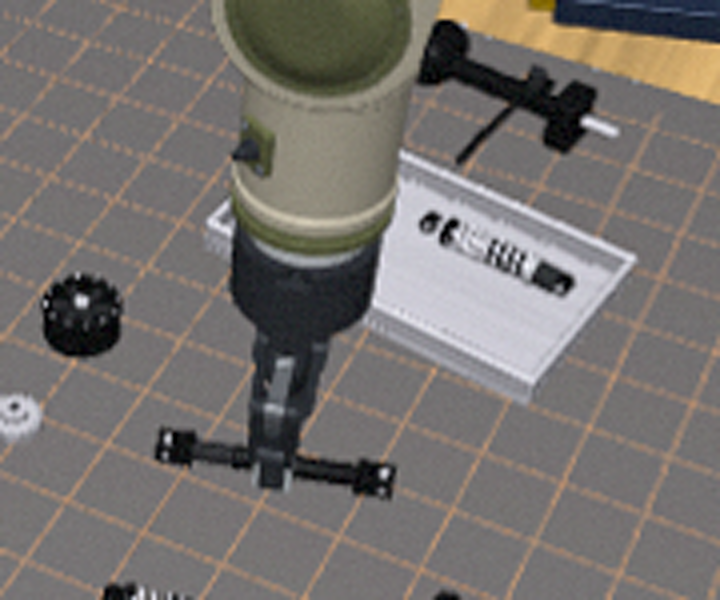

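The shock lies flat in the tray at crop (500,255), and the jaws stand over the middle of the shaft. Grasp now.

Emit:
move_arm([
  [0,0,-0.008,0,0.6],
  [0,0,-0.0045,0,0.6],
  [0,0,0,0,0.6],
  [0,0,0,0,0.3],
  [0,0,0,0,0],
  [0,0,0,0,0],
  [0,0,0,0,0],
  [0,0,0,0,0],
])

```text
clock: 8.65
position: [496.4, -127.6, 28.1]
eef_rot: [-1.571, -0.0, 0.242]
contact_force: [-0.7, -0.4, 5.8]
opening: 12.4
```

Emit:
move_arm([
  [0,0,0.015,0,0],
  [0,0,0.04,0,0],
  [-0.006,-0.02,0,-0.05,0],
  [-0.008,-0.03,0,-0.08,0],
  [-0.008,-0.04,0,-0.08,0],
  [-0.008,-0.04,0,-0.08,0],
  [-0.008,-0.03,0,-0.08,0],
  [-0.004,-0.0105,0,-0.032,0],
  [0,0,0,0,0],
  [0,0,0,0,0],
])

```text
clock: 9.65
position: [454.6, -296.8, 82.7]
eef_rot: [-1.57, 0.0, -0.158]
contact_force: [0.6, 0.2, -0.3]
opening: 12.5
```

Emit:
move_arm([
  [0,0,-0.025,0,0],
  [0,0,-0.018,0,0],
  [0,0,-0.006,0,0],
  [0,0,0,0,0],
  [0,0,0,0,0],
])

```text
clock: 10.15
position: [454.9, -297.3, 34.2]
eef_rot: [-1.571, -0.0, -0.158]
contact_force: [-0.1, -0.4, -0.3]
opening: 12.3
```

Emit:
move_arm([
  [0,0,-0.001,0,0],
  [0,0,-0.0005,0,0],
  [0,0,0,0,0],
  [0,0,0,0,0],
])

```text
clock: 10.55
position: [454.4, -298.2, 32.5]
eef_rot: [-1.571, -0.0, -0.16]
contact_force: [-0.5, 0.7, -1.1]
opening: 12.6
```

```bash
python3 - <<'E'
from h import *
c=grab('side'); s=observe(); print(s['position'],s['eef_rot'],s['opening'],s['contact_force'])
im=c['color']; cv2.imwrite('pics/s4.png',cv2.resize(im[80:190,280:430],None,fx=5,fy=5,interpolation=cv2.INTER_CUBIC))
E
```

```text
[ 454.39747677 -298.18555391   32.46558954] [-1.57089047e+00 -3.42420118e-04 -1.59947507e-01] 12.668643240504837 [0.22333382 0.4057733  0.2891568 ]
```

View pics/s4.png

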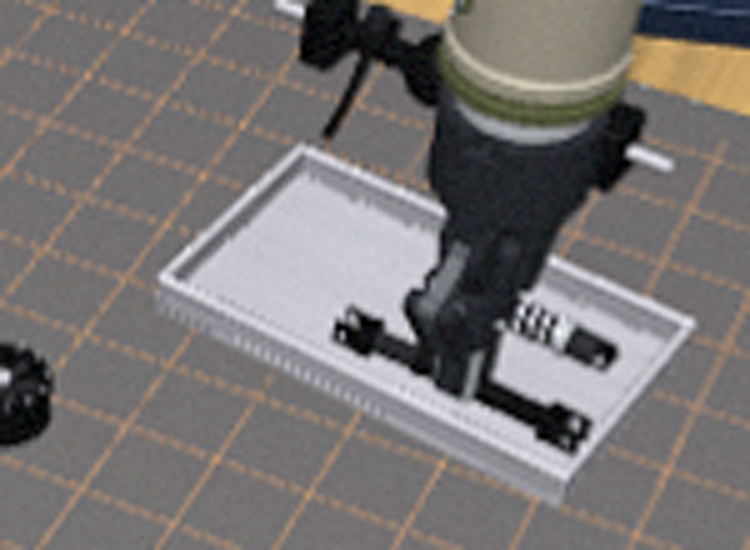

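The shaft sits level just above the floor, parallel to the shock and inside the near wall. I'll take it down until contact.

Emit:
move_arm([
  [0,0,-0.001,0,0],
  [0,0,0,0,0],
  [0,0,0,0,0],
])

```text
clock: 10.9
position: [454.4, -298.2, 32.0]
eef_rot: [-1.571, -0.001, -0.16]
contact_force: [-1.3, 1.5, 11.2]
opening: 12.2
```

Emit:
move_arm([
  [0,0,0.0005,0,0.3],
  [0,0,0,0,0.3],
  [0,0,0,0,0.3],
  [0,0,0,0,0.3],
  [0,0,0.02,0,0.3],
  [0,0,0.04,0,0.3],
  [0.03,0.018,0,0,1],
  [0.04,0.025,0,0,1],
  [0.04,0.025,0,0,1],
  [0.04,0.025,0,0,1],
])

```text
clock: 11.9
position: [605.7, -204.1, 91.9]
eef_rot: [-1.571, -0.0, -0.16]
contact_force: [-0.6, -0.5, -0.6]
opening: 81.7
```

Emit:
move_arm([
  [0.03,0.02,0,0,1],
  [0.018,0.009,0,0,1],
  [0,0,-0.02,0,1],
  [0,0,-0.02,0,1],
  [0,0,0,0,1],
  [0,0,0,0,1],
])

```text
clock: 12.5
position: [652.0, -176.1, 51.6]
eef_rot: [-1.571, 0.001, -0.16]
contact_force: [-0.3, -0.1, 1.3]
opening: 85.6
```

```bash
python3 - <<'E'
from h import *
c=grab('side'); s=observe(); print(s['position'],s['eef_rot'],s['opening'],s['contact_force'])
im=c['color']; cv2.imwrite('pics/s5.png',cv2.resize(im[80:220,230:430],None,fx=4,fy=4,interpolation=cv2.INTER_CUBIC))
E
```

```text
[ 652.44038507 -176.24701292   52.25698268] [-1.57083486e+00 -1.93746481e-04 -1.60014355e-01] 85.33210954716972 [-0.19477154  0.09009566 -0.1101244 ]
```

View pics/s5.png

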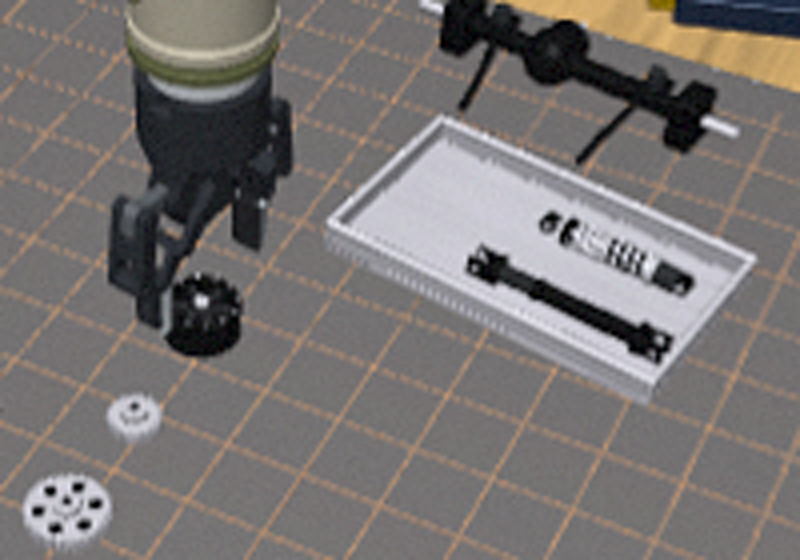

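Shaft and shock lie flat in the tray and the jaws straddle the wheel. Grasp.

Emit:
move_arm([
  [0,0,-0.015,0,1],
  [0,0,-0.008,0,1],
  [0,0,0,0,0.6],
  [0,0,0,0,0.3],
  [0,0,0,0,0.3],
  [0,0,0,0,0.3],
  [0,0,0,0,0.3],
], squeeze=30)

```text
clock: 13.25
position: [652.6, -176.1, 29.1]
eef_rot: [-1.571, -0.001, -0.16]
contact_force: [-0.2, -1.0, 0.8]
opening: 48.0
```

Emit:
move_arm([
  [0,0,0.015,0,0.3],
  [0,0,0.04,0,0.3],
  [-0.012,-0.02,0,0,0.3],
  [-0.018,-0.034,0,0,0.3],
  [-0.018,-0.034,0,0,0.3],
  [-0.018,-0.034,0,0,0.3],
  [-0.018,-0.034,0,0,0.3],
  [-0.009,-0.0135,0,0,0.3],
  [0,0,0,0,0.3],
  [0,0,0,0,0.3],
])

```text
clock: 14.25
position: [560.0, -344.7, 84.4]
eef_rot: [-1.57, -0.001, -0.16]
contact_force: [0.2, 0.3, -0.4]
opening: 48.4
```

Emit:
move_arm([
  [0,0,-0.025,0,0.3],
  [0,0,-0.018,0,0.3],
  [0,0,-0.006,0,0.3],
  [0,0,0,0,0.3],
  [0,0,0,0,0.3],
])

```text
clock: 14.75
position: [560.3, -344.6, 35.3]
eef_rot: [-1.571, -0.001, -0.158]
contact_force: [0.1, -0.1, -1.3]
opening: 47.9
```

Emit:
move_arm([
  [0,0,-0.001,0,0.3],
  [0,0,-0.0005,0,0.3],
  [0,0,0,0,0.3],
  [0,0,0,0,0.3],
])

```text
clock: 15.15
position: [559.4, -345.7, 33.5]
eef_rot: [-1.571, -0.0, -0.16]
contact_force: [-0.6, -0.1, -0.4]
opening: 48.0
```

```bash
python3 - <<'E'
from h import *
c=grab('side'); s=observe(); print(s['position'],s['eef_rot'],s['opening'],s['contact_force'])
im=c['color']; cv2.imwrite('pics/s6.png',cv2.resize(im[80:190,280:430],None,fx=5,fy=5,interpolation=cv2.INTER_CUBIC))
E
```

```text
[ 559.37701179 -345.66735098   33.44797155] [-1.57083995e+00 -2.68408443e-04 -1.59932560e-01] 48.137910870733045 [-0.14183622 -0.21416035 -0.88243297]
```

View pics/s6.png

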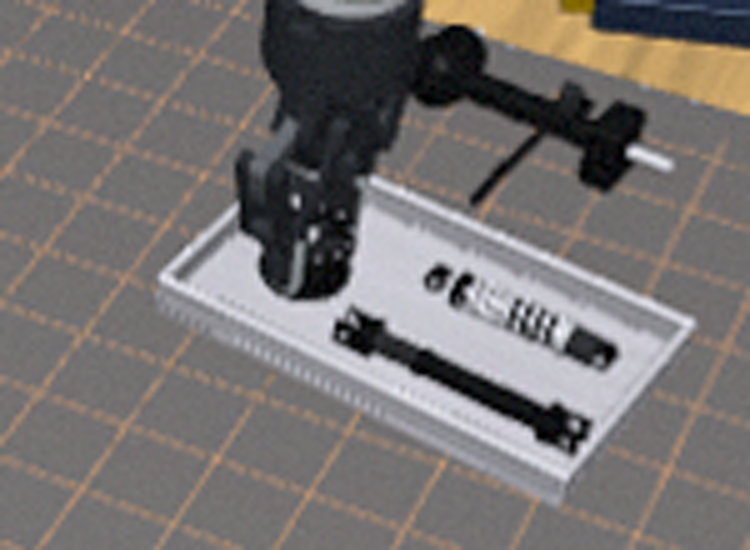

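The wheel stands upright just above the floor, clear of the shaft. Lower it.

Emit:
move_arm([
  [0,0,-0.001,0,0.3],
  [0,0,0,0,0.3],
  [0,0,0,0,0.3],
])

```text
clock: 15.5
position: [559.4, -345.7, 33.1]
eef_rot: [-1.571, -0.001, -0.16]
contact_force: [-1.3, 1.2, 6.8]
opening: 48.2
```

Emit:
move_arm([
  [0,0,0.0005,0,0.72],
  [0,0,0,0,0.72],
  [0,0,0,0,0.72],
  [0,0,0,0,0.72],
  [0,0,0.02,0,0.72],
  [0,0,0.05,0,0.72],
  [0.006,0.029,0.01,0.02,0.6],
  [0.009,0.04,0,0.02,0.6],
  [0.009,0.04,0,0.02,0.6],
  [0.009,0.04,0,0.02,0.6],
])

```text
clock: 16.5
position: [592.6, -195.3, 113.0]
eef_rot: [-1.571, -0.001, -0.08]
contact_force: [0.2, -0.2, -0.8]
opening: 51.0
```

Emit:
move_arm([
  [0.009,0.04,0,0.02,0.6],
  [0.009,0.04,0,0.02,0.6],
  [0.009,0.04,0,0.02,0.6],
  [0.009,0.04,0,0.02,0.6],
  [0.009,0.04,0,0,0.6],
  [0.009,0.04,0,0,0.6],
  [0.009,0.04,0,0,0.6],
  [0.001,0.01,0,0,0.6],
  [0,0,0,0,0.6],
  [0,0,0,0,0.6],
])

```text
clock: 17.5
position: [656.0, 92.0, 112.6]
eef_rot: [-1.572, 0.001, -0.0]
contact_force: [0.8, -0.2, 0.7]
opening: 51.2
```

```bash
python3 - <<'E'
from h import *
c=grab('side'); s=observe(); print(s['position'],s['eef_rot'],s['opening'],s['contact_force'])
im=c['color']; cv2.imwrite('pics/s7.png',cv2.resize(im[80:290,150:430],None,fx=2.85,fy=2.85,interpolation=cv2.INTER_CUBIC))
E
```

```text
[656.0637897   91.17556281 112.63132626] [-1.57221464e+00  5.49357771e-04 -1.77194154e-03] 51.135171366366095 [0.31882332 0.33983215 0.29202908]
```

View pics/s7.png

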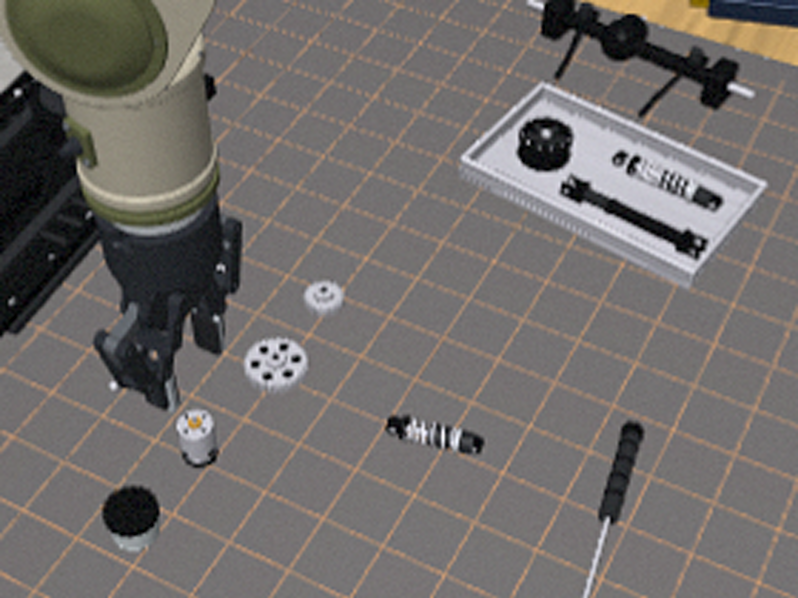

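The tray kit is done: wheel upright at crop (545,143), all three apart. Next the motor.

Emit:
move_arm([
  [0,0.0015,-0.03,0,0.6],
  [0,0,-0.025,0,0.6],
  [0,0,-0.015,0,0.6],
  [0,0,-0.006,0,0.6],
  [0,0,0,0,0.6],
  [0,0,0,0,0.2],
  [0,0,0,0,0.1],
  [0,0,0,0,0.1],
  [0,0,0,0,0.1],
], squeeze=30)

```text
clock: 18.45
position: [657.1, 94.8, 38.0]
eef_rot: [-1.571, -0.002, -0.0]
contact_force: [-1.0, -0.8, 6.6]
opening: 26.9
```

Emit:
move_arm([
  [0,0,0.01,0,0.1],
  [0,0,0.03,0,0.1],
  [0,0,0.02,0,0.1],
  [-0.02,0.021,0,0,0.1],
  [-0.03,0.031,0,0,0.1],
  [-0.03,0.031,0,0,0.1],
  [-0.03,0.031,0,0,0.1],
  [-0.03,0.031,0,0,0.1],
  [-0.03,0.031,0,0,0.1],
  [-0.03,0.031,0,0,0.1],
])

```text
clock: 19.45
position: [455.1, 303.2, 97.5]
eef_rot: [-1.57, -0.001, 0.0]
contact_force: [0.8, -0.4, -1.0]
opening: 26.8
```

Emit:
move_arm([
  [-0.018,0.0205,0,0,0.1],
  [0,0,-0.02,0,0.1],
  [0,0,-0.02,0,0.1],
  [0,0,-0.012,0,0.1],
  [0,0,0,0,0.1],
  [0,0,0,0,0.1],
  [0,0,0,0,0.1],
])

```text
clock: 20.15
position: [438.8, 322.4, 45.6]
eef_rot: [-1.57, -0.001, -0.0]
contact_force: [0.3, -0.6, -0.4]
opening: 27.1
```

```bash
python3 - <<'E'
from h import *
c=grab('side'); s=observe(); print(s['position'],s['eef_rot'],s['opening'],s['contact_force'])
im=c['color']; cv2.imwrite('pics/s8.png',cv2.resize(im[270:420,170:330],None,fx=4,fy=4,interpolation=cv2.INTER_CUBIC))
E
```

```text
[438.86672244 322.48232039  45.58804935] [-1.57001159e+00 -9.82309991e-04 -3.39157143e-04] 26.64133329695156 [-0.12584829  0.01715727 -1.20900031]
```

View pics/s8.png

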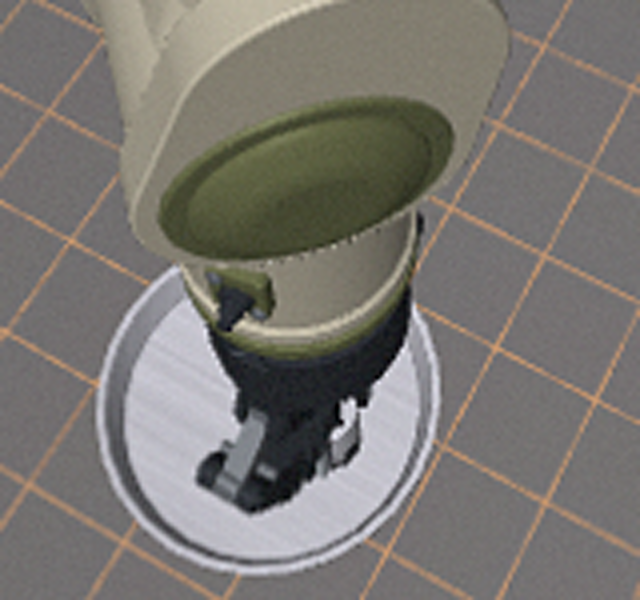

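The motor hangs over the dish floor, clear of the walls. Lower it until contact.

Emit:
move_arm([
  [0,0,-0.001,0,0.1],
  [0,0,-0.001,0,0.1],
  [0,0,0,0,0.1],
  [0,0,0,0,0.1],
])

```text
clock: 20.6
position: [438.4, 322.4, 42.8]
eef_rot: [-1.571, -0.0, 0.0]
contact_force: [-0.4, -0.0, -1.0]
opening: 26.9
```

Emit:
move_arm([
  [0,0,-0.001,0,0.1],
  [0,0,0,0,0.1],
  [0,0,0,0,0.1],
])

```text
clock: 20.9
position: [438.4, 322.5, 41.9]
eef_rot: [-1.571, -0.0, 0.0]
contact_force: [-1.2, -0.4, 4.8]
opening: 26.7
```

Emit:
move_arm([
  [0,0,-0.0007,0,0.1],
  [0,0,0,0,0.1],
  [0,0,0,0,0.1],
])

```text
clock: 21.2
position: [438.4, 322.5, 41.9]
eef_rot: [-1.57, -0.001, 0.0]
contact_force: [-2.1, -0.3, 13.4]
opening: 26.9
```

Emit:
move_arm([
  [0,0,0.0007,0,0.1],
  [0,0,0,0,0.5],
  [0,0,0,0,0.5],
  [0,0,0,0,0.5],
  [0,0,0.01,0,0.5],
  [0,0,0.04,0,0.5],
  [0,0,0.03,0,0.5],
  [0.015,-0.023,0,0,0.5],
  [0.021,-0.033,0,0,0.5],
  [0.021,-0.033,0,0,0.5],
])

```text
clock: 22.2
position: [495.9, 233.0, 122.9]
eef_rot: [-1.57, -0.001, 0.002]
contact_force: [-0.5, -0.5, -0.1]
opening: 42.6
```

Emit:
move_arm([
  [0.021,-0.033,0,0,0.5],
  [0.021,-0.033,0,0,0.5],
  [0.021,-0.033,0,0,0.5],
  [0.021,-0.033,0,0,0.5],
  [0.021,-0.033,0,0,0.5],
  [0.021,-0.033,0,0,0.5],
  [0.021,-0.033,0,0,0.5],
  [0.0066,-0.01,-0.02,0,0.5],
  [0,0,0,0,0.5],
  [0,0,0,0,0.5],
])

```text
clock: 23.2
position: [648.2, -7.0, 101.9]
eef_rot: [-1.57, 0.001, 0.0]
contact_force: [0.5, 0.9, 1.5]
opening: 42.8
```

```bash
python3 - <<'E'
from h import *
c=grab('side'); s=observe(); print(s['position'],s['eef_rot'],s['opening'],s['contact_force'])
im=c['color']
a=cv2.resize(im[130:250,190:330],None,fx=4,fy=4,interpolation=cv2.INTER_CUBIC);b=cv2.resize(im[310:420,170:310],(240,480*0+190))
a[:190,320:]=b
cv2.imwrite('pics/s9.png',a)
E
```

```text
[648.37466936  -6.23386928 102.30544516] [-1.57005486e+00  5.55120626e-04  1.41847767e-03] 42.52083905546348 [ 0.4981335   1.31644675 -0.51114076]
```

View pics/s9.png

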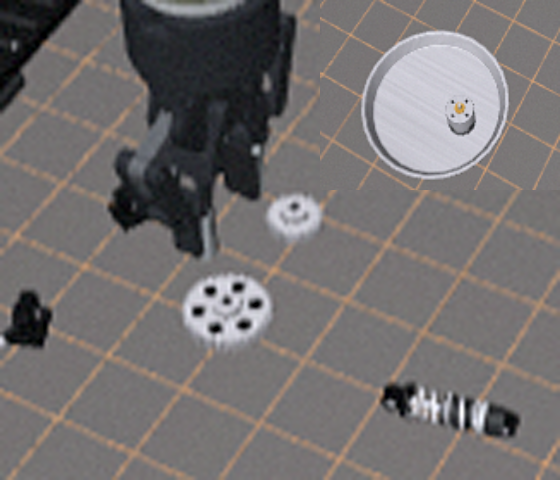

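The motor stands upright in the dish (inset). Check the gear's centre from this view: its hub is at crop (228,305), which is full pixel (247,206.3).

```bash
python3 - <<'E'
from h import *
c=load('side'); print(at_z(c,247,206.0,17), at_z(c,247,206.6,11))
t=np.load('top.npy',allow_pickle=True).item(); print(at_z(t,289.8,162.4,15))
for C in (cloud(c),cloud(t)):
    q=C.reshape(-1,3);q=q[~np.isnan(q[:,0])];k=(np.hypot(q[:,0]-649,q[:,1]+7.5)<32)&(q[:,2]>8.5)&(q[:,2]<25);q=q[k];print(len(q),np.percentile(q,5,0),np.percentile(q,95,0),q.mean(0))
E
```

```text
[648.06889549  -5.80268597  17.        ] [650.05697275  -8.37429474  11.        ]
[648.18292954  -7.41759602  15.        ]
326 [628.57546258 -28.40525239  10.31533992] [671.30852742  15.52103001  19.24593167] [649.48060228  -5.29850633  13.77420152]
368 [628.97123301 -28.02438765   9.12775067] [670.12639032  12.38392056  17.6795518 ] [649.02754343  -7.11413314  12.14629307]
```

Emit:
move_arm([
  [0,0,-0.03,0,0.5],
  [0,0,-0.025,0,0.5],
  [0,0,-0.011,0,0.5],
  [0,0,0,0,0.5],
  [0,0,0,0,0.2],
  [0,0,0,0,0],
  [0,0,0,0,0],
  [0,0,0,0,0],
], squeeze=40)

```text
clock: 24.05
position: [649.3, -7.7, 36.6]
eef_rot: [-1.571, -0.001, 0.0]
contact_force: [0.6, -0.0, 0.3]
opening: 0.2
```

The fingers closed above the hub, so the tips really are 19 mm ahead. Open, go 5 mm lower and close again.

Emit:
move_arm([
  [0,0,0,0,0.5],
  [0,0,0,0,0.5],
  [0,0,0,0,0.5],
  [0,0,-0.0055,0,0.5],
  [0,0,0,0,0.5],
  [0,0,0,0,0.2],
  [0,0,0,0,0],
  [0,0,0,0,0],
  [0,0,0,0,0],
], squeeze=50)

```text
clock: 24.95
position: [649.2, -7.4, 30.7]
eef_rot: [-1.571, -0.001, 0.0]
contact_force: [0.0, 0.1, 4.0]
opening: 13.3
```

Emit:
move_arm([
  [0,0,0.005,0,0],
  [0,0,0.01,0,0],
  [0,0,0.015,0,0],
  [0,0,0,0,0],
  [0,0,0,0,0],
])

```text
clock: 25.45
position: [649.3, -7.7, 61.2]
eef_rot: [-1.571, -0.002, 0.0]
contact_force: [-0.4, 0.4, -1.1]
opening: 13.0
```

```bash
python3 - <<'E'
from h import *
c=grab('side'); s=observe(); print(s['position'],s['opening'],s['contact_force'])
cv2.imwrite('pics/s10.png',cv2.resize(c['color'][150:250,190:310],None,fx=5,fy=5,interpolation=cv2.INTER_CUBIC))
E
```

```text
[649.01702493  -7.63251904  60.63836558] 13.453141519812304 [ 0.49527448  1.05157529 -0.83755238]
```

View pics/s10.png

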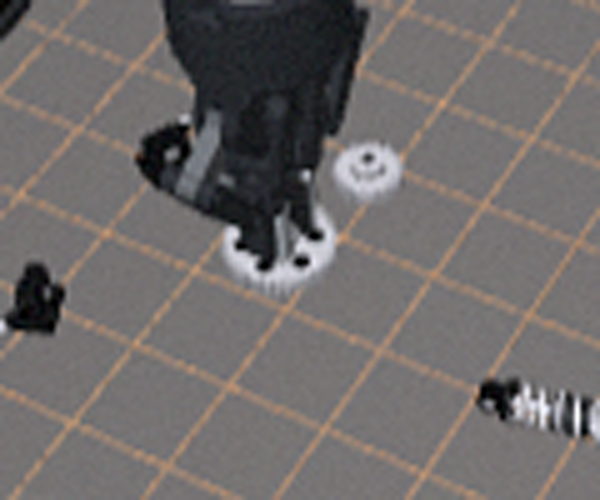

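The gear is up and level, held by its hub. Carry it to the dish.

Emit:
move_arm([
  [0,0,0.02,0,0],
  [0,0,0.02,0,0],
  [-0.01,0.022,0,0,0],
  [-0.015,0.033,0,0,0],
  [-0.015,0.033,0,0,0],
  [-0.015,0.033,0,0,0],
  [-0.015,0.033,0,0,0],
  [-0.015,0.033,0,0,0],
  [-0.015,0.033,0,0,0],
  [-0.015,0.033,0,0,0],
])

```text
clock: 26.5
position: [533.0, 246.6, 99.9]
eef_rot: [-1.571, 0.001, 0.0]
contact_force: [0.4, 0.8, -0.5]
opening: 12.9
```

Emit:
move_arm([
  [-0.015,0.033,0,0,0],
  [-0.013,0.029,0,0,0],
  [-0.009,0.0145,0,0,0],
  [0,0,-0.02,0,0],
  [0,0,-0.025,0,0],
  [0,0,-0.014,0,0],
  [0,0,0,0,0],
  [0,0,0,0,0],
])

```text
clock: 27.3
position: [497.0, 321.7, 41.2]
eef_rot: [-1.571, 0.0, -0.0]
contact_force: [-0.8, -0.4, -0.5]
opening: 13.2
```

```bash
python3 - <<'E'
from h import *
c=grab('side'); s=observe(); print(s['position'],s['opening'],s['contact_force'])
cv2.imwrite('pics/s11.png',cv2.resize(c['color'][270:420,170:330],None,fx=4,fy=4,interpolation=cv2.INTER_CUBIC))
E
```

```text
[497.3040991  321.88967301  41.7632352 ] 13.232735387934374 [-0.52845566  0.12274438 -0.33386445]
```

View pics/s11.png

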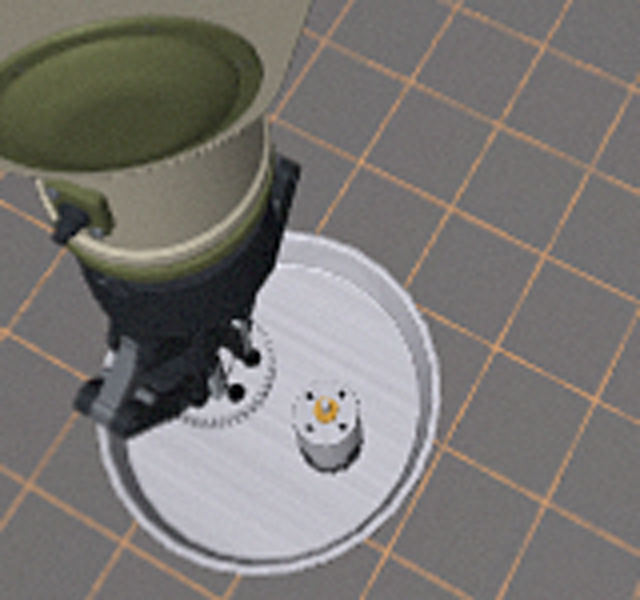

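The gear is over the floor, clear of the motor. Lower it until contact, expected near z 34.7.

Emit:
move_arm([
  [0,0,-0.003,0,0],
  [0,0,-0.0025,0,0],
  [0,0,0,0,0],
  [0,0,0,0,0],
])

```text
clock: 27.75
position: [497.0, 321.9, 36.0]
eef_rot: [-1.571, -0.0, 0.0]
contact_force: [0.1, -0.3, -1.7]
opening: 13.5
```

Emit:
move_arm([
  [0,0,-0.001,0,0],
  [0,0,0,0,0],
  [0,0,0,0,0],
])

```text
clock: 28.05
position: [496.9, 321.9, 34.8]
eef_rot: [-1.571, -0.0, 0.0]
contact_force: [-0.1, 0.1, -0.9]
opening: 13.1
```

Emit:
move_arm([
  [0,0,-0.0007,0,0],
  [0,0,0,0,0],
  [0,0,0,0,0],
])

```text
clock: 28.35
position: [497.0, 322.0, 34.6]
eef_rot: [-1.571, -0.0, 0.0]
contact_force: [-1.4, -0.3, 5.9]
opening: 13.1
```

Contact. Release, lift and withdraw upward and away.

Emit:
move_arm([
  [0,0,0.0003,0,0.35],
  [0,0,0,0,0.35],
  [0,0,0,0,0.35],
  [0,0,0,0,0.35],
  [0,0,0.01,0,0.35],
  [0,0,0.04,0,0.35],
  [0,0,0.045,0,0.35],
  [0.02,0,0.03,0,0.35],
  [0.04,0,0.02,0,0.35],
  [0.04,0,0,0,0.35],
])

```text
clock: 29.35
position: [599.1, 322.9, 184.5]
eef_rot: [-1.567, -0.005, 0.001]
contact_force: [0.9, 0.2, 0.9]
opening: 29.7
```

Emit:
move_arm([
  [0.04,0,0,0,0.35],
  [0.04,0,0,0,0.35],
  [0.04,0,0,0,0.35],
  [0.03,0,0,0,0.35],
  [0,0,0,0,0.35],
  [0,0,0,0,0.35],
])

```text
clock: 29.95
position: [746.8, 321.4, 179.2]
eef_rot: [-1.571, 0.001, -0.001]
contact_force: [-0.1, 0.1, -0.3]
opening: 30.0
```

```bash
python3 - <<'E'
from h import *
c=grab('side'); t=grab('top'); s=observe(); print(s['position'],s['opening'],s['contact_force'])
cv2.imwrite('pics/s12.png',cv2.resize(t['color'][135:290,95:495],None,fx=2,fy=2,interpolation=cv2.INTER_CUBIC))
a=cv2.resize(c['color'],(800,600)); cv2.imwrite('pics/s13.png',a)
E
```

```text
[745.73221771 322.30558936 179.60657083] 29.829837237584094 [ 0.68515625 -0.00315372  0.82603691]
```

View pics/s12.png

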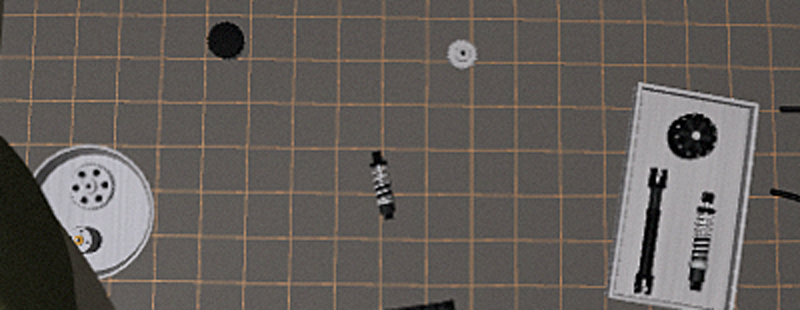

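View pics/s13.png

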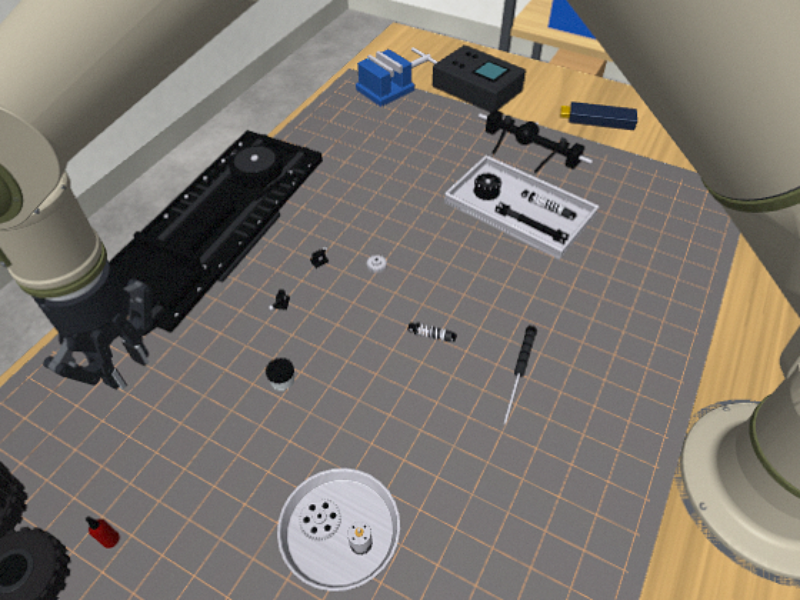

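Both views show the job done. The wheel, shaft and long shock lie apart in the tray, and the gear (320,519) and motor (360,538) sit apart in the dish. The short shock, small gear and jar haven't moved, and the arm is clear.

```bash
python3 -c "
from rig import *
print(finish_job())"
```

```text
the job is handed in; nothing more can be done
None
```

Both kits are made up and the job is handed in, with about 30 s of the 128 s used. I worked in the order listed: long shock, propeller shaft and bare wheel into the oblong tray, then motor and larger gear into the round dish. Each part was lowered until it just touched the floor, then released.

- **Final pictures:** The top and side views show all five parts flat or upright on the floors and apart from each other. The short shock, small gear and jar haven't moved, and the arm is clear of everything. In the top view the arm partly hides the motor and dish, but the side view shows them whole.
- **Contact heights:** Every part touched down within about 0.2 mm of the height I expected. The highest set-down force I read was about 20 N, for the shock.
- **One failed step:** My first grasp of the large gear closed on air just above the hub, because I had put the fingertips too low. I reopened, went about 6 mm lower and gripped it properly, and the gear wasn't disturbed.
- **One disagreement:** The opening read less than the part's width on every grasp. It was 1–2 mm under for most, about 4 mm on the gear hub, and nothing slipped.

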